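# Seat the dumbbell's end cap

## Robot

A 7-joint arm with a two-finger parallel gripper is mounted at the origin on the work surface. World frame = base frame: x ahead of the robot, y to its left, z up, the work surface at z = 0. Lengths are in m, angles in rad, forces in N, time in s.
With the tool pointing down it reaches from about 0.4 to 0.85 m from the base axis. Payload 10.4 kg.
Tool frame: the origin (TCP) lies between the finger pads; the fingertips stand ahead of it and the grasp point (between the pads) lies 6 mm ahead of it (finger_overhang is the z of the fingertips in the tool frame, in m); z points along the fingers, y is the direction in which the jaws open and shut (so a half turn about z gives the same grasp; the last joint's range is limited). The gripper opens to 85 mm and grips with 20 to 120 N. Pads are 22 mm wide; open, the fingers measure 114 mm over their backs; the gripper's body (76 mm by 85 mm) begins 54 mm behind the grasp point. The pads swing forward as they close: fully open they stand 13 mm farther back than shut.
Start: joints at [-1.161, 0.332, -0.065, 1.46, 0.022, 1.35, -0.088], TCP at [0.262, 0.567, 0.256] pointing down, gripper open.
Joint ranges: [-2.6, 2.6], [-0.5, 2.12], [-1.47, 1.34], [0.16, 2.42], [-1.27, 4.41], [0.06, 2.06], [-2.6, 2.6]. Speed limits (rad/s): [2.22, 2.22, 2.79, 2.79, 3.14, 3.14, 3.14].

## Interface

Orientations are given as a unit quaternion [x, y, z, w].
In Python, from workcell import * gives the robot as it stands.
- The arm moves only by the shell command python3 -m creep 'ROWS' [FORCE]. ROWS is JSON, a list of rows, each a list of 7 numbers: the turn, a rotation vector about the tool's x, y, z in rad, then the shift along the tool's x, y, z in mm, then the closure in counts, from 0 (fully open) to 255 (shut). In form: [[wx, wy, wz, dx, dy, dz, claw], ...]. A call has 1 to 8 rows; each row shifts and turns the commanded pose from where the row before left it, along the tool's axes as they then stand; what a row does not reach is not made up. A row lasts 1/10 s, in which the tool goes at most 50 mm and 8.59 degrees, less where a joint would pass 70% of its speed; a pose out of reach is approached as far as the arm can. A call is refused whole if a number of a shift passes 50 or a number of a turn 0.15, either way. A call with a gripper value outside its range is refused whole. The fingers move at their own pace and stop on an object; FORCE is the grip in N (left out, the last holds). Time passes only in rows, so rows that do not move let the fingers close. It gives the time, the measured TCP pose, the force and the opening at its end, in the units of the state.
- get_obs(): the state, without advancing time (a new reading comes with each control period).
- camera(name): name is "scene" or "top" or "wrist"; returns (picture, depth): 400x640x3 uint8, blue, green, red; 400x640 float32, m along the optical axis (not along the pixel's ray), 0 where there is no reading.
- camera_model(name): a dict with "camera_matrix" (3x3 intrinsics, pixels), "R" (3x3) and "t" (3): a world point X has camera coordinates R X + t; the wrist camera has in their place "mount" (4x4, takes a point from camera to tool coordinates, whose origin is the TCP and whose axes are the flange's). Camera axes: x right, y down, z forward; pixel columns grow to the right and rows downward; lengths in m; the calibration is good to about 2 mm. The wrist camera is an equidistant fisheye: a pixel r from the principal point sees the ray r / f radians off the axis. A picture is of the moment at which its call begins: read the wrist's pose just before it. camera_model takes no time and is no camera call.
- hand_in(): hands the job in, once; it reports no verdict.
The state is a dict: "clock": time; "joint_pos": joint angles; "joint_velocities": joint speeds; "tau": joint torques, N m; "position": TCP position; "ee_rot": TCP orientation; "ft_force": force on the tool from outside, world axes, zero at the start; "torque": the same for the moment, N m; "grip_width": opening from 0.0 (shut) to 1.0 (fully open).
Only numpy, scipy, OpenCV 4.12 (cv2) and the standard library are available. Lean on these libraries where they do the work, as an engineer would, in place of code of your own. Each camera call takes 0.05 s, during which the arm holds its last target.

## Task

One of the two chrome mini dumbbells standing in the rubber stand still has its end cap sticking up out of the handle tube. Take the wide-faced seating tool out of the parts tray, set its face squarely on that cap and press, firmly but never above 25 N or its catches break, until the cap clicks fully home, flush on the dumbbell's head; push the cap only with the tool. Then stand the tool upright in the tray again and let go, leaving the dumbbell standing in its well and everything else where it is.

Things in the scene. Friction and masses are not known exactly. Their poses are not given: they have to be found in the camera images.
- dumbbell_a: The chrome mini dumbbell whose cap sticks up: on end, 140 mm tall, heads 60 mm across and 25 mm thick, handle 33 mm, 0.8 to 2 kg. Loose in one of the stand's two wells (1.5 mm play), on a soft pad that gives further by up to about 5 mm when it is pressed. Origin: centre of its underside; z up. Its flat top face, with the open handle tube (bore 25.8 mm, three sprung catches inside), is at z = 140 mm.
- cap: Black cast press-in end cap, 110 g: flat disc 42 mm across, 5 mm thick, on a stepped stem 24 mm across and 26 mm long, started in the top of dumbbell_a. Origin: centre of the disc's underside; z up. It starts about 6 mm proud of the dumbbell's top face, with a little wobble. Home: its origin in that face (140 mm above dumbbell_a's origin), disc down on the head.
- cap_top (a point): Centre of the cap's flat top, where the tool presses. Pushed down, the cap resists more and more over the first 3 to 4 mm, clicks past the catches at a push of about 13 to 20 N, drops the last 2 mm by itself (the push falls by a third or more) and then stops hard on the head. Above 25 N the catches break.
- driver: The wide-faced seating tool: round foot 46 mm across and 18 mm high whose flat underside is the pressing face, a rubber-cushioned plate that sinks up to 8 mm into the foot under load (a few mm at the click); on it a square wooden handle 26 x 26 mm from 18 to 90 mm above the face; about 220 g. Stands upright on its face in one half of the tray. Origin: centre of the unloaded face; z up; x, y square to the handle.
- small_driver: Bystander: the narrow-faced seating tool, same make, foot 26 mm across, square handle 19 x 19 mm, 90 mm tall, standing in the other half of the tray, about 110 mm from the wide one. Origin: centre of its underside. Leave it alone.
- tray: Open parts tray, fixed, 130 mm (its x) by 250 mm (its y) outside, rim 22 mm high, walls 4 mm. Origin: centre of its underside, on the lower tiled tread 45 mm above the work surface; its inner floor, where the tools stand, is 4 mm above the origin (the handles' tops are then 139 mm above the work surface).
- stand: Black rubber stand, fixed, 100 mm (its x) by 200 mm (its y), with two round wells (rims 36 mm high) 50 mm either side of its middle along its y, each with a soft sponge pad as its floor: a dumbbell's underside rests about 11 to 17 mm above the stand's origin and sinks when pushed down, the lighter dumbbell further. Origin: centre of its underside, on the lower tread, 45 mm above the work surface.
- dumbbell_b: Bystander: the other dumbbell, the same size, its cap already home (top of the cap 145 mm above its origin), 100 mm from dumbbell_a in the stand's other well. Origin: centre of its underside.
- spinlock: Bystander: spinlock collar, 64 mm across its lobes, 26 mm high, lying on the lower tread between stand and tray. Origin: centre of its underside.
- bowl: Bystander: white bowl, 140 mm across, 55 mm high, on the upper tread (75 mm above the work surface). Origin: centre of its underside.
- ball_center (a point): Bystander: centre of the 60 mm ball that lies in the bowl.
- plate: Bystander: small weight plate, 156 mm across, 22 mm thick, lying on the upper tread. Origin: centre of its underside.
- hex_key: Bystander: bent hex key, about 100 mm long, lying on the upper tread. Origin: near the middle of its long arm, on its underside.
Not all that is in view belongs to the job. Leave any red look-alike of the driver alone.

How it is judged:
On the way, in this order (a step that is already met when the one before it is completed fails the run):
1. the wide tool presses on the proud cap with more than 4 N, centred within 6 mm and square within 0.09 rad (contact force between driver and cap above 4 N and horizontal distance between driver and cap below 0.006 m and angle between the z axis of driver and the z axis of dumbbell_a, either way round below 0.09 rad), for 0.03 s.
2. the cap has clicked home: its disc within 1.5 mm of the dumbbell's top face, centred and square (z of cap in the frame of dumbbell_a below 0.1415 m and horizontal distance between cap and dumbbell_a below 0.004 m and angle between the z axis of cap and the z axis of dumbbell_a, either way round below 0.05 rad), for 0.1 s.
At the end, for the whole second after the job is handed in: The cap's disc lies within 1.5 mm of the dumbbell's top face, centred within 4 mm and square within 0.05 rad; that dumbbell stands upright (0.05 rad) on the pad of its well; the wide tool stands upright (0.06 rad) on its face on the tray's floor inside the rim, released and at rest (all of step 2 and angle between dumbbell_a's own z axis and vertical below 0.05 rad and z of dumbbell_a in the frame of stand below 0.022 m and angle between driver's own z axis and vertical below 0.06 rad and z of driver in the frame of tray between 0.001 and 0.007 m and x of driver in the frame of tray between -0.045 and 0.045 m and y of driver in the frame of tray between -0.105 and 0.105 m and linear speed of each of driver, cap below 0.02 m/s and contact force between the fingers and driver below 0.1 N); the robot touches nothing.
It fails at once if the tool presses the cap with more than 25 N (the catches break) (contact force between driver and cap above 25 N).
It fails at once if the cap is pressed crooked or off centre: more than 5 N with the tool tilted over 0.14 rad or over 10 mm off the cap's centre (contact force between driver and cap above 5 N and (angle between the z axis of driver and the z axis of dumbbell_a, either way round above 0.14 rad or horizontal distance between driver and cap above 0.01 m)).
It fails at once if the cap is pushed by the gripper, the arm or the small tool instead of the wide tool (contact force between any of the fingers, the arm, small_driver and cap above 2 N).
It fails at once if a dumbbell is tipped by more than 0.2 rad (angle between any of dumbbell_a, dumbbell_b's own z axis and vertical above 0.2 rad).
It fails at once if a bystander is shifted by more than 15 mm (the ball by more than 40 mm) (distance of any of dumbbell_b, small_driver, spinlock, bowl, plate, hex_key from where it was at the start of the episode above 0.015 m or distance of ball_center from where it was at the start of the episode above 0.04 m).
It also fails if it takes over 72 s, if anything falls off the work surface, if the arm or the gripper's body presses on something with over 40 N, if the wrist force passes 120 N, or if a joint passes its speed limit or range.

## Working session

There is one attempt and no reset: what is moved stays moved. The work goes in short steps, Python scripts to look and compute and a shell command to move; the robot and the scene stay as the last step left them, time stands still between calls to the robot, and variables do not carry over. Pictures are saved under pics/ and viewed, and the job is handed in when it is done.

```bash
mkdir -p pics; ls; python3 - <<'E'
from workcell import *
import cv2
o=get_obs();print(o)
for n in ["scene","top","wrist"]:
    p,d=camera(n);cv2.imwrite(f"pics/{n}0.png",p);
    import numpy as np;np.save(f"pics/{n}0.npy",d)
    print(n,camera_model(n))
E
```

```text
pics
{'clock': 0.0, 'joint_pos': array([-1.16060287,  0.33286557, -0.06471329,  1.4609522 ,  0.02158041,
        1.34990545, -0.08851735]), 'joint_velocities': array([ 0.00106209,  0.00017067,  0.00024144, -0.00080539, -0.0013104 ,
        0.00133389, -0.00011341]), 'tau': array([-8.43854377e-04, -6.25461459e+01,  4.84637031e-02, -3.91594112e+01,
        1.61041541e-02,  1.00146822e-02,  7.01509080e-06]), 'position': array([0.26197569, 0.5670621 , 0.25551468]), 'ee_rot': array([ 2.14705812e-01,  9.76678503e-01, -7.05625658e-04, -1.32502714e-04]), 'ft_force': array([ 0.06876054, -0.41274125, -1.00005932]), 'torque': array([0.07001247, 0.00911304, 0.01891258]), 'grip_width': 0.999258708736268}
scene {'camera_matrix': array([[486.09740053,   0.        , 326.76959295],
       [  0.        , 486.09740053, 191.33139787],
       [  0.        ,   0.        ,   1.        ]]), 'R': array([[-0.65085911,  0.75911668,  0.01114826],
       [ 0.4770181 ,  0.42032611, -0.77186767],
       [-0.59062353, -0.49705918, -0.63568547]]), 't': array([ 0.34604112, -0.14891833,  1.68795505])}
top {'camera_mat
[... 191 characters left out ...]
994285 , -0.02009192],
       [-0.98817264, -0.02383302, -0.1514821 ],
       [ 0.15091668,  0.02397224, -0.98825578]]), 't': array([0.00358605, 0.54898635, 1.03277393])}
wrist {'camera_matrix': array([[309.70691629,   0.        , 320.90193129],
       [  0.        , 309.70691629, 200.45809678],
       [  0.        ,   0.        ,   1.        ]]), 'mount': array([[ 1.96509836e-04, -9.51146340e-01, -3.08740346e-01,
         7.90683977e-02],
       [ 9.99999981e-01,  1.91248499e-04,  4.73035736e-05,
        -1.62360132e-03],
       [ 1.40535068e-05, -3.08740349e-01,  9.51146359e-01,
        -1.16637067e-01],
       [ 0.00000000e+00,  0.00000000e+00,  0.00000000e+00,
         1.00000000e+00]])}
```

View pics/scene0.png

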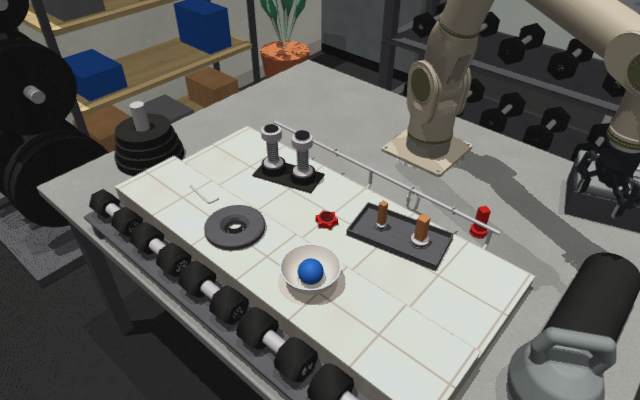

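View pics/top0.png

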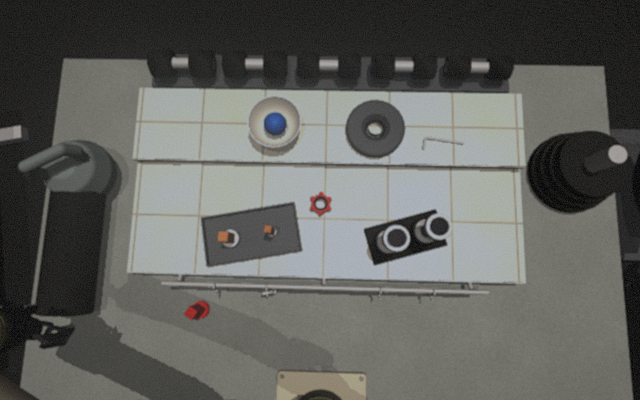

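View pics/wrist0.png

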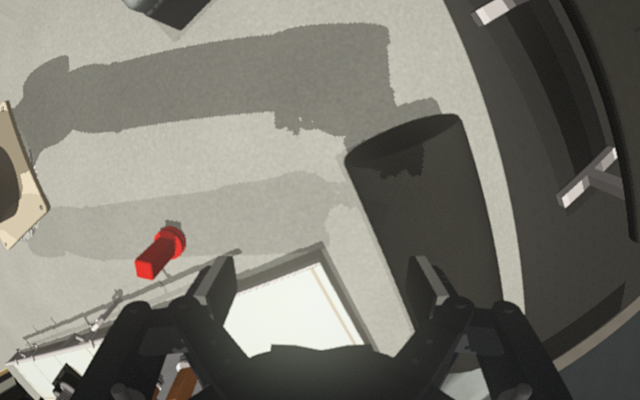

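Top view: two wooden tools in the tray, at (228,238) and (270,232). Red look-alike is at (197,311), outside the tray. Dumbbells are at (396,238) and (437,227). I'll enlarge these.

```bash
python3 - <<'E'
import cv2,numpy as np
t=cv2.imread("pics/top0.png");s=cv2.imread("pics/scene0.png")
def c(im,x0,y0,x1,y1,w=400,h=290): return cv2.resize(im[y0:y1,x0:x1],(w,h),interpolation=cv2.INTER_CUBIC)
out=np.vstack([np.hstack([c(t,195,195,305,275),c(t,360,195,470,275)]),np.hstack([c(s,340,185,460,272),c(s,245,115,335,180)])])
cv2.imwrite("pics/crop0.png",out)
d=np.load("pics/top0.npy");ds=np.load("pics/scene0.npy")
print(d[238,220:240].round(3),d[225:250,396].round(3));print(d[227,430:446].round(3))
E
```

```text
[0.972 0.969 0.966 0.968 0.966 0.968 0.971 0.97  0.972 0.982 0.992 1.001
 1.013 1.021 1.037 1.04  1.042 1.039 1.039 1.051] [0.907 0.908 0.904 0.905 0.895 0.894 0.895 0.894 0.891 0.89  0.892 0.892
 0.892 0.891 0.889 0.886 0.886 0.891 0.891 0.886 0.889 0.887 0.887 0.899
 0.896]
[0.9   0.9   0.899 0.898 0.898 0.895 0.9   0.895 0.897 0.899 0.896 0.902
 0.898 0.895 0.898 0.899]
```

View pics/crop0.png

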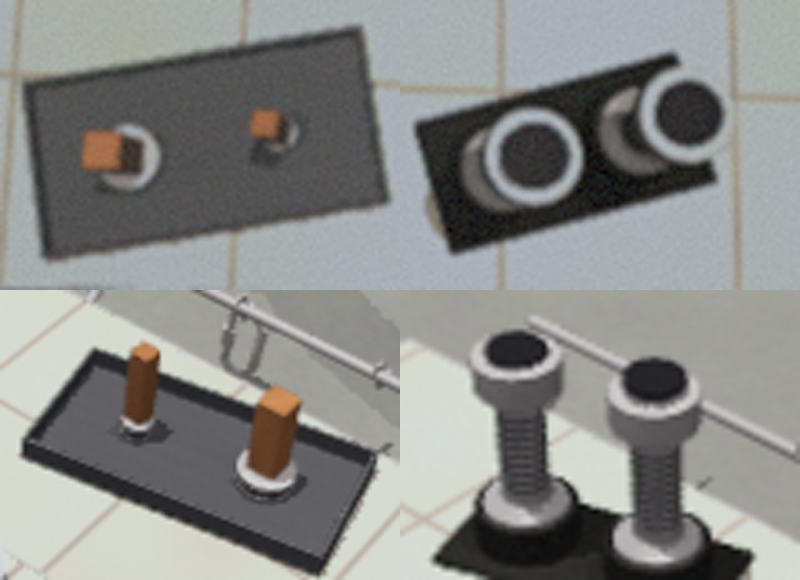

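```bash
cat > h.py <<'E'
import numpy as np,cv2
from workcell import *
def ray(n,u,v,R=None,t=None):
    m=camera_model(n);K=m["camera_matrix"]
    d=np.linalg.solve(K,[u,v,1.]);R,t=m["R"],m["t"]
    return -R.T@t, R.T@d
def onz(n,u,v,z):
    c,d=ray(n,u,v);return c+d*(z-c[2])/d[2]
def tri(a,b):
    c1,d1=ray("top",*a);c2,d2=ray("scene",*b)
    A=np.stack([d1,-d2],1);s=np.linalg.lstsq(A,c2-c1,rcond=None)[0]
    p,q=c1+d1*s[0],c2+d2*s[1];return (p+q)/2,np.linalg.norm(p-q)
def blob(mask,box):
    x0,y0,x1,y1=box;m=mask[y0:y1,x0:x1].astype(np.uint8)
    cs,_=cv2.findContours(m,cv2.RETR_EXTERNAL,cv2.CHAIN_APPROX_NONE)
    c=max(cs,key=cv2.contourArea)+np.array([[x0,y0]]);return c
E
python3 - <<'E'
from h import *
t=cv2.imread("pics/top0.png");s=cv2.imread("pics/scene0.png")
g=lambda im:cv2.cvtColor(im,cv2.COLOR_BGR2GRAY)
# caps
def cap(im,box,th):
    c=blob(g(im)<th,box);e=cv2.fitEllipse(c);return e
# cap masks: fill by box around interior
for nm,bt,bs in (("a",(386,228,407,250),(293,129,313,143)),("b",(427,217,449,238),(261,123,281,136))):
    et=cap(t,bt,110);es=cap(s,bs,75);print(nm,et,es)
    print(tri(et[0],es[0]), onz("top",*et[0],.209),onz("scene",*es[0],.209),onz("top",*et[0],.203),onz("scene",*es[0],.203))
hs=cv2.cvtColor(t,cv2.COLOR_BGR2HSV);hs2=cv2.cvtColor(s,cv2.COLOR_BGR2HSV)
# lit handle tops
for nm,b in (("wide",(212,226,243,252)),("small",(258,220,285,244))):
    m=(hs[...,0]<16)&(hs[...,1]>110)&(hs[...,2]>120)
    c=blob(m,b);r=cv2.minAreaRect(c);print(nm,r,onz("top",*r[0],.139))
    for p in cv2.boxPoints(r): print("   ",p,onz("top",*p,.139).round(4))
# foot & tray: print depth-based
for n,im,b in (("top",t,(195,195,305,275)),):
    m=g(im)<95;c=blob(m,b);r=cv2.minAreaRect(c);print("tray",r)
    for p in cv2.boxPoints(r): print("   ",onz("top",*p,.067).round(4))
E
```

```text
a ((396.5052795410156, 237.6096954345703), (17.50465202331543, 18.400531768798828), 90.26007843017578) ((301.76470947265625, 134.79867553710938), (8.760809898376465, 13.479310989379883), 93.0916976928711)
(array([ 0.45235669, -0.16371788,  0.20419473]), np.float64(0.00042744239640158554)) [ 0.45187667 -0.16271291  0.209     ] [ 0.45782689 -0.15878311  0.209     ] [ 0.45231479 -0.16374963  0.203     ] [ 0.45110085 -0.16520581  0.203     ]
b ((439.0195007324219, 225.89109802246094), (17.055683135986328, 18.07305145263672), 106.37860107421875) ((270.8287048339844, 127.88131713867188), (6.90095329284668, 12.734844207763672), 85.85820770263672)
(array([ 0.48120877, -0.25939997,  0.20084853]), np.float64(0.0002951569623790643)) [ 0.48044434 -0.2572539   0.209     ] [ 0.48995196 -0.24952121  0.209     ] [ 0.481074  -0.2589245  0.203    ] [ 0.48348458 -0.25667448  0.203     ]
wide ((222.5, 236.0), (10.0, 9.0), 90.0) [0.45004279 0.24507626 0.139     ]
    [218. 231.] [0.4619 0.2568 0.139 ]
    [227. 231.] [0.4624 0.2349 0.139 ]
    [227. 241.] [0.4383 0.2334 0.139 ]
    [218. 241.] [0.4377 0.2552 0.139 ]
small ((267.1153869628906, 228.423095703125), (6.667948246002197, 6.275716304779053), 11.309932708740234) [0.47117581 0.13756874 0.139     ]
    [263.23077 230.84618] [0.4651 0.1467 0.139 ]
    [264.46155 224.69234] [0.4801 0.1445 0.139 ]
    [271.      226.00002] [0.4773 0.1284 0.139 ]
    [269.76923 232.15385] [0.4623 0.1307 0.139 ]
tray ((250.1621856689453, 234.47299194335938), (49.648494720458984, 95.84461212158203), 80.53767395019531)
    [0.5007 0.3295 0.067 ]
    [0.5485 0.0825 0.067 ]
    [0.4212 0.0568 0.067 ]
    [0.3745 0.2991 0.067 ]
```

```bash
python3 -m creep '[[0,0,0,0,0,-30,0],[0,0,0,-35,-25,0,0],[0,0,0,-40,-28,0,0],[0,0,0,-40,-28,0,0],[0,0,0,-40,-28,0,0],[0,0,0,-40,-28,0,0],[0,0,0,-30,-20,0,0],[0,0,0,-20,-10,0,0]]' 40; python3 -m creep '[[0,0,-0.12,0,0,0,0],[0,0,-0.12,0,0,0,0],[0,0,-0.12,0,0,0,0],[0,0,-0.12,0,0,0,0],[0,0,-0.12,0,0,0,0],[0,0,0,0,0,0,0],[0,0,0,0,0,0,0]]'
python3 - <<'E'
from h import *
o=get_obs();p,d=camera("wrist");cv2.imwrite("pics/w1.png",p);np.save("pics/w1.npy",d);print(o["clock"],o["position"],o["ee_rot"],o["joint_pos"],o["ft_force"])
np.savez("pics/w1o.npz",p=o["position"],q=o["ee_rot"])
E
```

```text
clock: 0.95
position: [0.4161, 0.3097, 0.2865]
ee_rot: [0.217, 0.976, -0.0, 0.0]
ft_force: [1.0, 0.5, 0.5]
grip_width: 0.997
clock: 1.65
position: [0.4144, 0.3129, 0.2861]
ee_rot: [-0.082, 0.997, -0.0, -0.0]
ft_force: [-0.1, -0.6, -0.2]
grip_width: 1.0
1.65 [0.41442851 0.31293883 0.28614936] [-8.17157741e-02  9.96655664e-01 -6.46503028e-05 -1.23722085e-04] [-0.82004203  0.0811159   0.09066181  1.69809803 -0.0075446   1.36299151
  1.00629221] [-0.08438248 -0.5698426  -0.21590716]
```

View pics/w1.png

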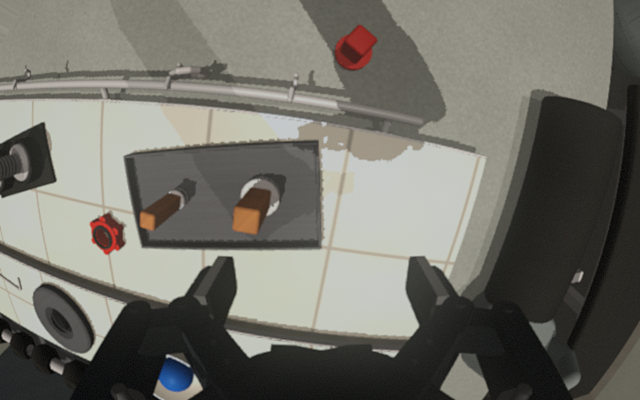

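```bash
cat >> h.py <<'E'
from scipy.spatial.transform import Rotation as Ro
def wpose(o): 
    T=np.eye(4);T[:3,:3]=Ro.from_quat(o["ee_rot"]).as_matrix();T[:3,3]=o["position"];return T
def wonz(pts,T,z):
    m=camera_model("wrist");K=m["camera_matrix"]
    n=(np.asarray(pts,float)-K[:2,2])/K[0,0];th=np.linalg.norm(n,axis=1)
    k=np.sinc(th/np.pi)[:,None]
    d=np.c_[n*k,np.cos(th)]
    M=T@m["mount"];c=M[:3,3];D=d@M[:3,:3].T
    return c+D*((z-c[2])/D[:,2])[:,None]
def orange(im):
    hs=cv2.cvtColor(im,cv2.COLOR_BGR2HSV);return hs
E
python3 - <<'E'
from h import *
p=cv2.imread("pics/w1.png");o=np.load("pics/w1o.npz");T=wpose(dict(ee_rot=o["q"],position=o["p"]))
c=p[160:250,120:330];cv2.imwrite("pics/w1c.png",cv2.resize(c,None,fx=3.8,fy=3.8,interpolation=cv2.INTER_CUBIC))
hs=cv2.cvtColor(p,cv2.COLOR_BGR2HSV)
for y in range(196,240,5): print(y,[tuple(hs[y,x]) for x in range(236,272,5)])
print(wonz([[245,220]],T,.139))
E
```

```text
196 [(np.uint8(13), np.uint8(21), np.uint8(87)), (np.uint8(21), np.uint8(15), np.uint8(174)), (np.uint8(13), np.uint8(124), np.uint8(66)), (np.uint8(11), np.uint8(110), np.uint8(67)), (np.uint8(11), np.uint8(116), np.uint8(68)), (np.uint8(13), np.uint8(118), np.uint8(69)), (np.uint8(13), np.uint8(119), np.uint8(71)), (np.uint8(12), np.uint8(35), np.uint8(110))]
201 [(np.uint8(12), np.uint8(14), np.uint8(89)), (np.uint8(11), np.uint8(129), np.uint8(67)), (np.uint8(12), np.uint8(126), np.uint8(69)), (np.uint8(12), np.uint8(129), np.uint8(73)), (np.uint8(12), np.uint8(124), np.uint8(74)), (np.uint8(10), np.uint8(119), np.uint8(73)), (np.uint8(11), np.uint8(122), np.uint8(67)), (np.uint8(14), np.uint8(28), np.uint8(117))]
206 [(np.uint8(11), np.uint8(141), np.uint8(101)), (np.uint8(12), np.uint8(129), np.uint8(81)), (np.uint8(13), np.uint8(127), np.uint8(70)), (np.uint8(12), np.uint8(122), np.uint8(73)), (np.uint8(12), np.uint8(124), np.uint8(74)), (np.uint8(12), np.uint8(120), np.uint8(72)), (np.uint8(13), np.uint8(124), np.uint8(66)), (np.uint8(26), np.uint8(12), np.uint8(177))]
211 [(
[... 1523 characters left out ...]
nt8(12), np.uint8(132), np.uint8(158)), (np.uint8(14), np.uint8(160), np.uint8(172)), (np.uint8(14), np.uint8(154), np.uint8(172)), (np.uint8(12), np.uint8(152), np.uint8(149)), (np.uint8(8), np.uint8(12), np.uint8(87)), (np.uint8(15), np.uint8(17), np.uint8(89)), (np.uint8(18), np.uint8(14), np.uint8(88))]
236 [(np.uint8(6), np.uint8(13), np.uint8(99)), (np.uint8(15), np.uint8(11), np.uint8(97)), (np.uint8(18), np.uint8(14), np.uint8(94)), (np.uint8(10), np.uint8(9), np.uint8(86)), (np.uint8(30), np.uint8(9), np.uint8(86)), (np.uint8(18), np.uint8(15), np.uint8(86)), (np.uint8(24), np.uint8(15), np.uint8(87)), (np.uint8(10), np.uint8(15), np.uint8(101))]
[[0.45068508 0.2456025  0.139     ]]
```

View pics/w1c.png

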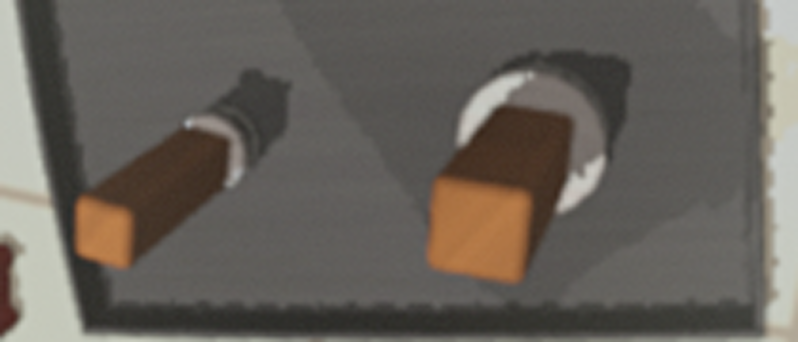

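The crop confirms the wide-footed tool, handle top at (245,220). The narrow one is at (147,221).

```bash
cat >> h.py <<'E'
def handle(p,T,box,z=.139):
    hs=cv2.cvtColor(p,cv2.COLOR_BGR2HSV)
    m=(hs[...,0]<20)&(hs[...,1]>110)&(hs[...,2]>130)
    c=blob(m,box).reshape(-1,2)
    w=wonz(c,T,z)
    r=cv2.minAreaRect((w[:,:2]*1000).astype(np.float32))
    b=cv2.boxPoints(r)
    print("centre mm",np.round(r[0],1),"size",np.round(r[1],1),"edge angle deg",round(r[2],1),"npx",len(c))
    d=np.r_[np.array(r[0])/1000,z]-T[:3,3];print("to tool (mm):",(T[:3,:3].T@d*1000).round(1))
    yj=np.degrees(np.arctan2(T[1,1],T[0,1]));print("jaw y angle",round(yj,1),"rel err mod90",round((r[2]-yj+45)%90-45,2))
E
python3 - <<'E'
from h import *
p=cv2.imread("pics/w1.png");o=np.load("pics/w1o.npz");T=wpose(dict(ee_rot=o["q"],position=o["p"]))
handle(p,T,(225,190,275,245));handle(p,T,(130,190,175,245))
E
```

```text
centre mm [451.1 245.8] size [24.2 24.4] edge angle deg 0.6 npx 89
to tool (mm): [-25.3 -72.2 147.2]
jaw y angle 99.4 rel err mod90 -8.75
centre mm [471.2 138.7] size [16.4 17.6] edge angle deg 86.4 npx 51
to tool (mm): [ -27.7 -181.1  147.2]
jaw y angle 99.4 rel err mod90 -12.98
```

```bash
python3 -m creep '[[0,0,0,-12,-36,0,0],[0,0,0,-13,-36,0,0],[0,0,0.075,0,0,-10,0],[0,0,0.075,0,0,-10,0],[0,0,0,0,0,0,0],[0,0,0,0,0,0,0],[0,0,0,0,0,0,0]]'
cat > look.py <<'E'
import sys
from h import *
n=sys.argv[1]
o=get_obs();p,d=camera("wrist");cv2.imwrite(f"pics/{n}.png",p);np.save(f"pics/{n}.npy",d)
print(o["clock"],o["position"].round(4),o["ee_rot"].round(4),o["ft_force"].round(2),o["torque"].round(2),o["grip_width"])
np.savez(f"pics/{n}o.npz",p=o["position"],q=o["ee_rot"])
E
python3 look.py w2
python3 - <<'E'
import workcell
print([ (k,getattr(workcell,k)) for k in dir(workcell) if 'over' in k.lower()])
E
```

```text
clock: 2.4
position: [0.4508, 0.2463, 0.3057]
ee_rot: [-0.009, 1.0, -0.0, -0.0]
ft_force: [-0.4, 0.6, 0.1]
grip_width: 1.002
2.4 [0.4508 0.2463 0.3057] [-9.3e-03  1.0e+00 -2.0e-04 -3.0e-04] [-0.4   0.64  0.11] [ 0.03 -0.03  0.01] 1.0018518992678196
[('finger_overhang', 0.025)]
```

View pics/w2.png

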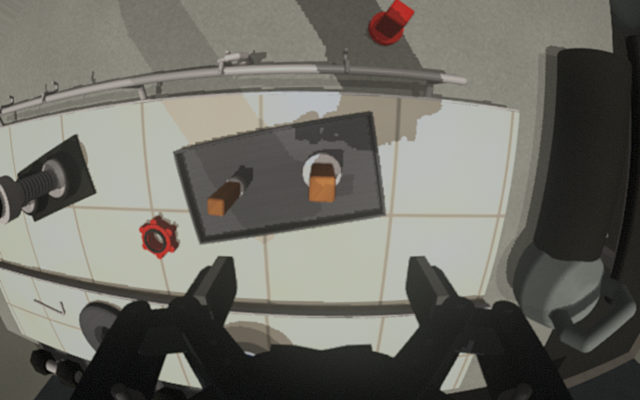

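```bash
python3 - <<'E'
from h import *
p=cv2.imread("pics/w2.png");o=np.load("pics/w2o.npz");T=wpose(dict(ee_rot=o["q"],position=o["p"]))
cv2.imwrite("pics/w2c.png",cv2.resize(p[140:215,280:365],None,fx=7,fy=7,interpolation=cv2.INTER_CUBIC))
handle(p,T,(300,170,345,210))
E
```

```text
centre mm [451.5 245.3] size [23.9 23.7] edge angle deg 0.4 npx 90
to tool (mm): [ -0.8  -1.  166.7]
jaw y angle 91.1 rel err mod90 -0.64
```

View pics/w2c.png

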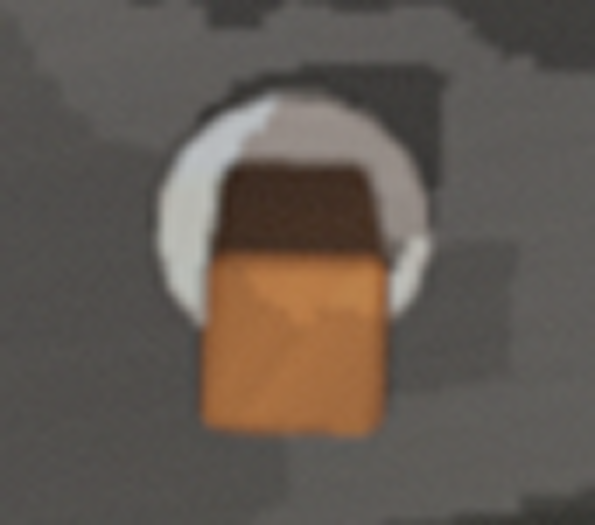

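```bash
python3 -m creep '[[0,0,0.01,-1,-1,20,0],[0,0,0,0,0,35,0],[0,0,0,0,0,35,0],[0,0,0,0,0,35,0],[0,0,0,0,0,33,0],[0,0,0,0,0,20,0],[0,0,0,0,0,10,0],[0,0,0,0,0,0,0]]';python3 look.py w3
```

```text
clock: 3.25
position: [0.4515, 0.2449, 0.1172]
ee_rot: [-0.004, 1.0, -0.001, -0.001]
ft_force: [-0.9, 0.2, 0.8]
grip_width: 0.996
3.25 [0.4515 0.2449 0.1172] [-3.8e-03  1.0e+00 -7.0e-04 -9.0e-04] [-0.85  0.18  0.79] [ 0.04 -0.06 -0.03] 0.9956233922059006
```

View pics/w3.png

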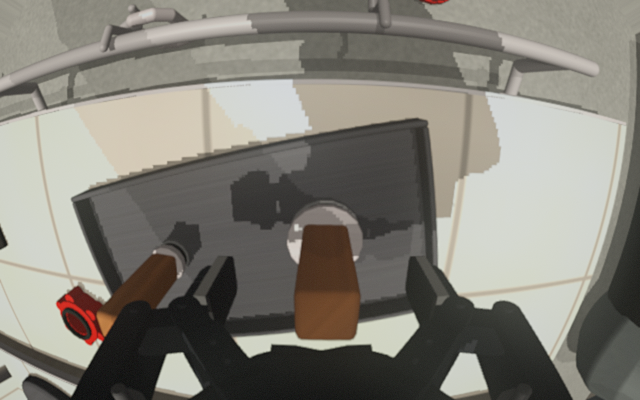

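The handle stands between the pads, top centre at about (327,320). Closing on it.

```bash
python3 -m creep '[[0,0,0,0,0,0,120],[0,0,0,0,0,0,255],[0,0,0,0,0,0,255],[0,0,0,0,0,0,255],[0,0,0,0,0,0,255],[0,0,0,0,0,0,255],[0,0,0,0,0,0,255],[0,0,0,0,0,0,255]]' 70;python3 -m creep '[[0,0,0,0,0,0,255],[0,0,0,0,0,-15,255],[0,0,0,0,0,-30,255],[0,0,0,0,0,-35,255],[0,0,0,0,0,-40,255],[0,0,0,0,0,-40,255],[0,0,0,0,0,-30,255],[0,0,0,0,0,0,255]]'; python3 look.py w4
python3 - <<'E'
from h import *
p,d=camera("scene");cv2.imwrite("pics/s4.png",p)
E
```

```text
clock: 4.1
position: [0.4523, 0.2454, 0.1185]
ee_rot: [-0.004, 1.0, 0.0, 0.0]
ft_force: [-0.5, 0.6, 2.6]
grip_width: 0.296
clock: 4.9
position: [0.4533, 0.2458, 0.3122]
ee_rot: [-0.003, 1.0, 0.002, 0.002]
ft_force: [0.6, 1.5, -1.2]
grip_width: 0.295
4.9 [0.4533 0.2458 0.3122] [-0.0035  1.      0.0018  0.0024] [ 0.61  1.51 -1.21] [ 0.02 -0.01  0.02] 0.2952431483440993
```

View pics/w4.png

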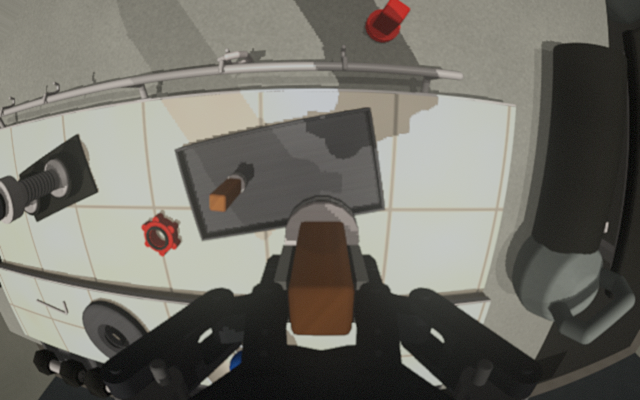

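View pics/s4.png

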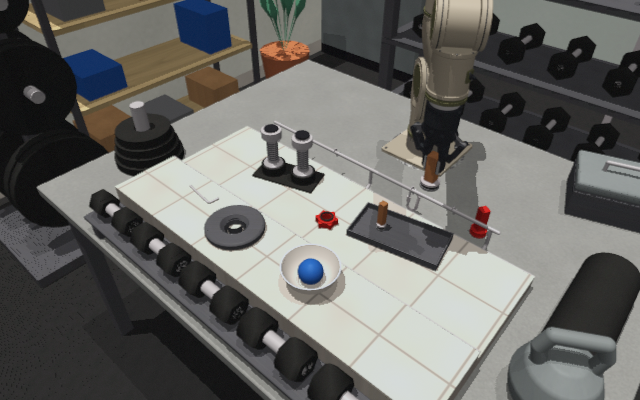

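Tool held upright, with its white foot visible below the fingers. Carrying it toward the proud dumbbell, staying high.

```bash
python3 -m creep '[[0,0,0,0,-10,-10,255],[0,0,0,0,-25,-15,255],[0,0,0,0,-40,-5,255],[0,0,0,0,-40,0,255],[0,0,0,0,-40,0,255],[0,0,0,0,-40,0,255],[0,0,0,0,-40,0,255],[0,0,0,0,-40,0,255]]';python3 -m creep '[[0,0,0,0,-40,0,255],[0,0,0,0,-35,0,255],[0,0,0,0,-20,0,255],[0,0,0,0,-10,0,255],[0,0,0,0,0,0,255],[0,0,0,0,0,0,255],[0,0,0,0,0,0,255]]'; python3 look.py w5
python3 - <<'E'
from h import *
p,d=camera("scene");cv2.imwrite("pics/s5.png",p)
p,d=camera("top");cv2.imwrite("pics/t5.png",p)
E
```

```text
clock: 5.8
position: [0.4531, -0.0322, 0.3376]
ee_rot: [-0.003, 1.0, 0.0, -0.001]
ft_force: [0.8, -0.4, -1.7]
grip_width: 0.298
clock: 6.5
position: [0.455, -0.1334, 0.3381]
ee_rot: [-0.005, 1.0, 0.0, -0.0]
ft_force: [1.1, -0.6, -2.0]
grip_width: 0.295
6.5 [ 0.455  -0.1334  0.3381] [-4.6e-03  1.0e+00  1.0e-04 -3.0e-04] [ 1.12 -0.57 -2.  ] [ 0.01 -0.04 -0.02] 0.2954445985281787
```

View pics/w5.png

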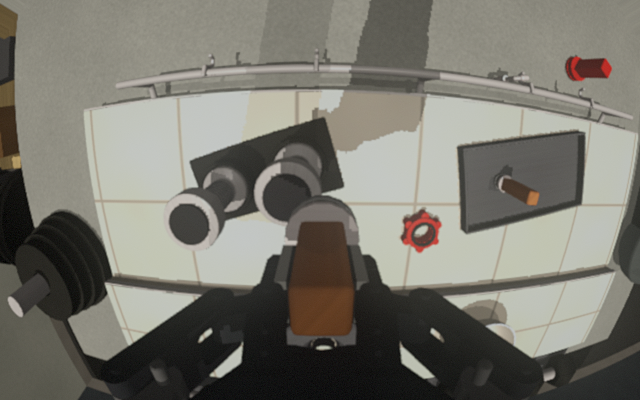

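View pics/s5.png

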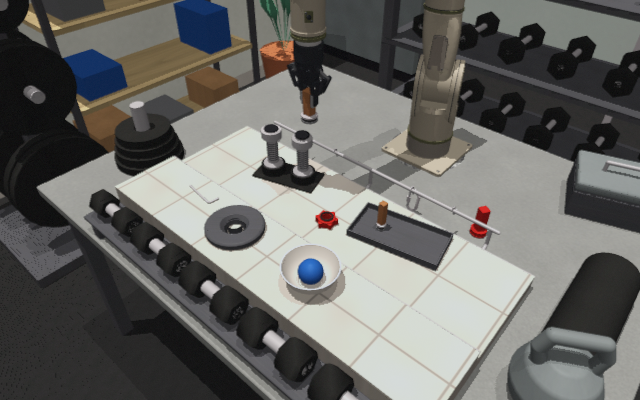

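Wrist view shows the proud cap at about (287,197) and the held foot's arc around (321,210). Measuring both.

```bash
cat >> h.py <<'E'
def wproj(Pt):
    "tool-frame points -> wrist pixels"
    m=camera_model("wrist");K=m["camera_matrix"];Mi=np.linalg.inv(m["mount"])
    P=np.atleast_2d(Pt)@Mi[:3,:3].T+Mi[:3,3]
    r=np.linalg.norm(P[:,:2],axis=1);th=np.arctan2(r,P[:,2])
    return K[:2,2]+K[0,0]*(th/r)[:,None]*P[:,:2]
E
python3 - <<'E'
from h import *
p=cv2.imread("pics/w5.png");o=np.load("pics/w5o.npz");T=wpose(dict(ee_rot=o["q"],position=o["p"]))
g=cv2.cvtColor(p,cv2.COLOR_BGR2GRAY)
v=cv2.resize(p[110:260,150:370],None,fx=3.6,fy=3.6,interpolation=cv2.INTER_CUBIC)
for nm,box,z in (("a",(262,172,311,221),.209),("b",(170,200,216,244),.204)):
    c=blob(g<70,box).reshape(-1,2)
    e=cv2.fitEllipse(c)
    w=wonz(c,T,z);(x,y),r,an=cv2.fitEllipse((w[:,:2]*1000).astype(np.float32))
    print(nm,np.round(e[0],1),"centre",round(x,1),round(y,1),"dia",np.round(r,1))
    for q in c: cv2.circle(v,tuple(int(k) for k in ((q-[150,110])*3.6+1.8)),1,(0,0,255),-1)
# predicted foot circles & handle
a=np.linspace(0,2*np.pi,60)
for x0,col in((0,(0,255,0)),):
  for zt in (.0505,.0685):
    for q in wproj(np.c_[x0+.023*np.cos(a),.023*np.sin(a),0*a+zt]): cv2.circle(v,tuple(int(k) for k in ((q-[150,110])*3.6+1.8)),1,col,-1)
cv2.imwrite("pics/w5c.png",v)
print(wproj([[.013,-.013,-.0215],[.013,.013,-.0215],[-.013,.013,-.0215],[-.013,-.013,-.0215]]).round(1))
E
```

```text
a [285.4 195.5] centre 451.3 -164.8 dia [34.9 42.2]
b [188.8 223.7] centre 480.9 -258.4 dia [38.2 40.1]
[[289.9 292.5]
 [359.9 292.3]
 [355.8 342. ]
 [293.2 342.2]]
```

View pics/w5c.png

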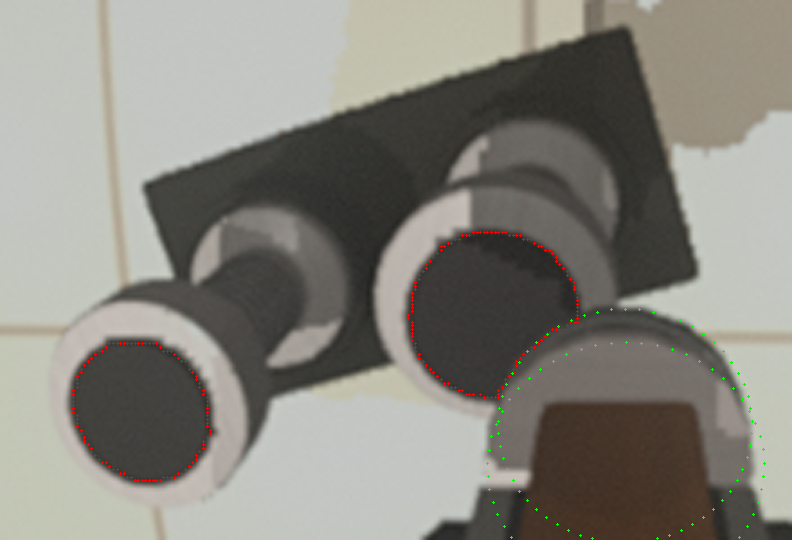

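```bash
python3 - <<'E'
from h import *
from scipy.optimize import least_squares
p=cv2.imread("pics/w5.png");o=np.load("pics/w5o.npz");T=wpose(dict(ee_rot=o["q"],position=o["p"]))
g=cv2.cvtColor(p,cv2.COLOR_BGR2GRAY)
for nm,box,zs in (("a",(262,172,311,221),(.206,.209,.212)),("b",(170,200,216,244),(.201,.204,.207))):
  for z in zs:
    c=blob(g<70,box).reshape(-1,2).astype(float)
    e=c.mean(0);
    if nm=="a": k=(c[:,0]<287)&(c[:,1]>190)&(c[:,0]<288)
    else: k=(c[:,1]>222)
    w=wonz(c[k],T,z)[:,:2]*1000
    m0=wonz([e],T,z)[0,:2]*1000
    for rr in (21,20.5): 
        s=least_squares(lambda q:np.hypot(*(w-q[:2]).T)-rr,m0)
        print(nm,z,rr,s.x.round(1),"rms",round(np.sqrt((s.fun**2).mean()),2),k.sum())
E
```

```text
a 0.206 21 [ 453.6 -163. ] rms 0.4 39
a 0.206 20.5 [ 453.9 -163.4] rms 0.36 39
a 0.209 21 [ 452.5 -162.4] rms 0.42 39
a 0.209 20.5 [ 452.8 -162.9] rms 0.38 39
a 0.212 21 [ 451.4 -161.8] rms 0.44 39
a 0.212 20.5 [ 451.7 -162.3] rms 0.4 39
b 0.201 21 [ 480.6 -260.3] rms 0.68 56
b 0.201 20.5 [ 481.3 -260.2] rms 0.5 56
b 0.204 21 [ 479.1 -258.8] rms 0.77 56
b 0.204 20.5 [ 479.7 -258.8] rms 0.58 56
b 0.207 21 [ 477.5 -257.3] rms 0.86 56
b 0.207 20.5 [ 478.1 -257.3] rms 0.66 56
```

```bash
python3 -m creep '[[0,0,0,1,-10,0,255],[0,0,0,1.5,-12,0,255],[0,0,0,0,-7,10,255],[0,0,0,0,0,20,255],[0,0,0,0,0,12,255],[0,0,0,0,0,0,255],[0,0,0,0,0,0,255],[0,0,0,0,0,0,255]]'; python3 look.py w6
python3 - <<'E'
from h import *
p,d=camera("scene");cv2.imwrite("pics/s6.png",p)
cv2.imwrite("pics/s6c.png",cv2.resize(p[70:190,240:370],None,fx=4.8,fy=4.8,interpolation=cv2.INTER_CUBIC))
p=cv2.imread("pics/w6.png")
cv2.imwrite("pics/w6c.png",cv2.resize(p[110:300,200:430],None,fx=3.1,fy=3.1,interpolation=cv2.INTER_CUBIC))
E
```

```text
clock: 7.45
position: [0.4529, -0.1639, 0.297]
ee_rot: [-0.004, 1.0, -0.0, 0.001]
ft_force: [0.0, 0.3, -2.1]
grip_width: 0.299
7.45 [ 0.4529 -0.1639  0.297 ] [-3.6e-03  1.0e+00 -0.0e+00  5.0e-04] [ 0.05  0.26 -2.09] [-0.03  0.04 -0.02] 0.29907453534283857
```

View pics/w6c.png

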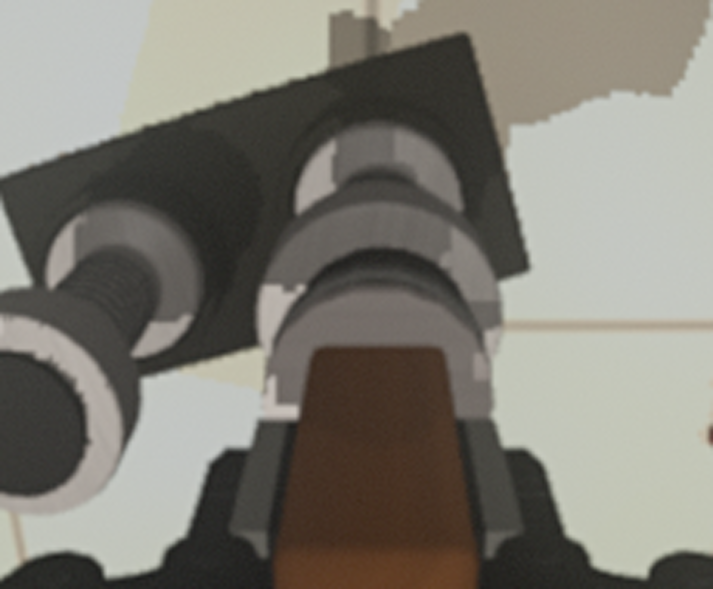

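View pics/s6c.png

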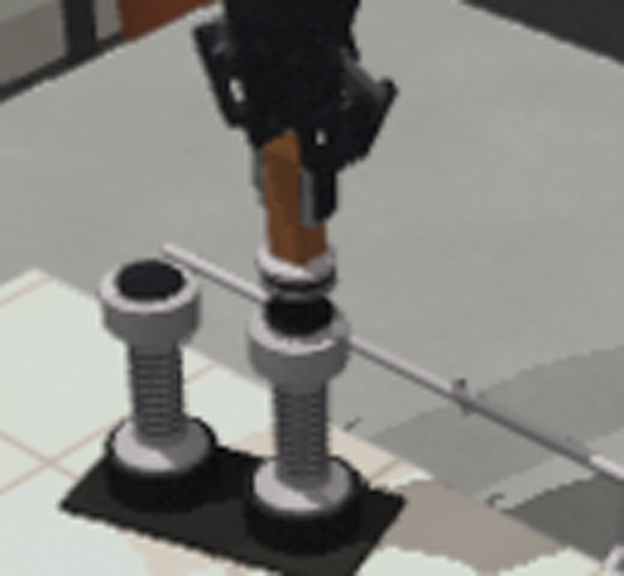

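The foot is centred on the head: both span columns about 379 in the crop, and the scene view agrees. Descending until contact.

```bash
for i in 1; do python3 -m creep '[[0,0,0,0,0,5,255],[0,0,0,0,0,5,255],[0,0,0,0,0,2,255],[0,0,0,0,0,0,255],[0,0,0,0,0,0,255]]'; python3 -m creep '[[0,0,0,0,0,1,255],[0,0,0,0,0,1,255],[0,0,0,0,0,0,255]]';  python3 -m creep '[[0,0,0,0,0,1,255],[0,0,0,0,0,1,255],[0,0,0,0,0,0,255]]'; done
```

```text
clock: 8.05
position: [0.4526, -0.1638, 0.2843]
ee_rot: [-0.004, 1.0, 0.0, -0.0]
ft_force: [-0.1, -0.3, -1.6]
grip_width: 0.293
clock: 8.35
position: [0.4526, -0.1638, 0.2822]
ee_rot: [-0.004, 1.0, 0.0, -0.0]
ft_force: [0.1, -0.6, -1.3]
grip_width: 0.292
clock: 8.65
position: [0.4525, -0.1638, 0.2801]
ee_rot: [-0.004, 1.0, 0.0, -0.0]
ft_force: [-0.2, 0.5, -2.5]
grip_width: 0.296
```

```bash
python3 -m creep '[[0,0,0,0,0,1,255],[0,0,0,0,0,1,255],[0,0,0,0,0,0,255]]' | grep -E "pos|force"; python3 -m creep '[[0,0,0,0,0,1,255],[0,0,0,0,0,1,255],[0,0,0,0,0,0,255]]'| grep -E "pos|force"
```

```text
position: [0.4527, -0.1639, 0.2784]
ft_force: [-0.4, -0.7, -1.0]
position: [0.4527, -0.1638, 0.2764]
ft_force: [0.4, -1.2, 2.7]
```

```bash
python3 -m creep '[[0,0,0,0,0,1,255],[0,0,0,0,0,0,255]]' | grep -E "pos|force"; python3 -m creep '[[0,0,0,0,0,1,255],[0,0,0,0,0,0,255]]'| grep -E "pos|force"
```

```text
position: [0.4527, -0.1639, 0.2755]
ft_force: [-0.4, -0.7, 4.1]
position: [0.4528, -0.1639, 0.2747]
ft_force: [-0.1, -0.6, 5.9]
```

```bash
python3 - <<'E'
from h import *
p,d=camera("scene");cv2.imwrite("pics/s7c.png",cv2.resize(p[70:190,240:370],None,fx=4.8,fy=4.8,interpolation=cv2.INTER_CUBIC))
o=get_obs();print(o["ft_force"],o["torque"],o["position"],o["ee_rot"])
E
```

```text
[-0.01156909 -0.71479459  4.74775036] [-0.22960041  0.03540259 -0.02264157] [ 0.45283361 -0.16393347  0.27466555] [-3.54494149e-03  9.99993630e-01 -4.17419748e-05  4.14479969e-04]
```

View pics/s7c.png

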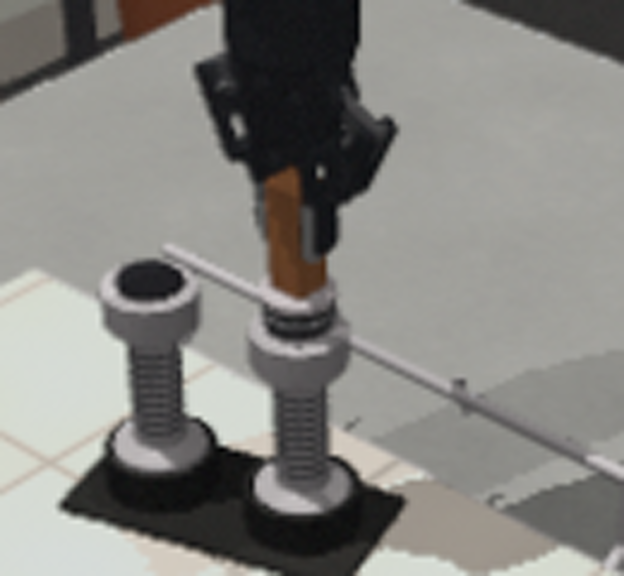

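```bash
for k in 1; do python3 -m creep '[[0,0,0,0,0,1,255],[0,0,0,0,0,0,255]]' | grep -E "pos|force"; python3 -m creep '[[0,0,0,0,0,1,255],[0,0,0,0,0,0,255]]'| grep -E "pos|force"; python3 -m creep '[[0,0,0,0,0,1,255],[0,0,0,0,0,0,255]]'| grep -E "pos|force"; done
```

```text
position: [0.4529, -0.164, 0.2739]
ft_force: [-1.0, -0.4, 7.3]
position: [0.4531, -0.164, 0.2731]
ft_force: [-1.5, -1.3, 9.5]
position: [0.4531, -0.164, 0.2723]
ft_force: [-1.3, 0.5, 11.1]
```

```bash
python3 -m creep '[[0,0,0,0,0,1,255],[0,0,0,0,0,0,255]]' | grep -E "pos|force"
```

```text
position: [0.4532, -0.1641, 0.2715]
ft_force: [-1.3, -0.1, 12.5]
```

```bash
python3 -m creep '[[0,0,0,0,0,1,255],[0,0,0,0,0,0,255]]' | grep -E "pos|force"
```

```text
position: [0.4531, -0.164, 0.2699]
ft_force: [0.8, -1.4, 7.3]
```

Push fell from about 14.6 N to 9.4 N, so it clicked. One more mm to seat, then lift and look.

```bash
python3 -m creep '[[0,0,0,0,0,1,255],[0,0,0,0,0,0,255],[0,0,0,0,0,0,255]]' | grep -E "pos|force"; python3 -m creep '[[0,0,0,0,0,-3,255],[0,0,0,0,0,-4,255],[0,0,0,0,0,-6,255],[0,0,0,0,0,-12,255],[0,0,0,0,0,-20,255],[0,0,0,0,0,-25,255],[0,0,0,0,0,-10,255],[0,0,0,0,0,0,255]]'; python3 -m creep '[[0,0,0,0,20,0,255],[0,0,0,0,30,0,255],[0,0,0,0,20,0,255],[0,0,0,0,0,0,255],[0,0,0,0,0,0,255]]';python3 look.py w8;python3 - <<'E'
from h import *
p,d=camera("scene");cv2.imwrite("pics/s8.png",p)
a=cv2.resize(p[100:190,240:340],None,fx=4,fy=4,interpolation=cv2.INTER_CUBIC)
q=cv2.imread("pics/w8.png");b=cv2.resize(q[100:250,100:300],(400,360),interpolation=cv2.INTER_CUBIC)
cv2.imwrite("pics/c8.png",np.hstack([a,b]))
E
```

```text
position: [0.4533, -0.1641, 0.2693]
ft_force: [-0.6, -0.7, 10.8]
clock: 11.8
position: [0.4531, -0.1639, 0.3496]
ee_rot: [-0.004, 1.0, 0.0, 0.001]
ft_force: [0.3, -0.2, -1.6]
grip_width: 0.296
clock: 12.3
position: [0.4518, -0.0939, 0.3474]
ee_rot: [-0.004, 1.0, -0.0, -0.001]
ft_force: [-0.8, -0.6, -1.5]
grip_width: 0.301
12.3 [ 0.4518 -0.0939  0.3474] [-3.9e-03  1.0e+00 -1.0e-04 -7.0e-04] [-0.84 -0.56 -1.46] [-0.04 -0.01  0.02] 0.30072944395471446
```

View pics/c8.png

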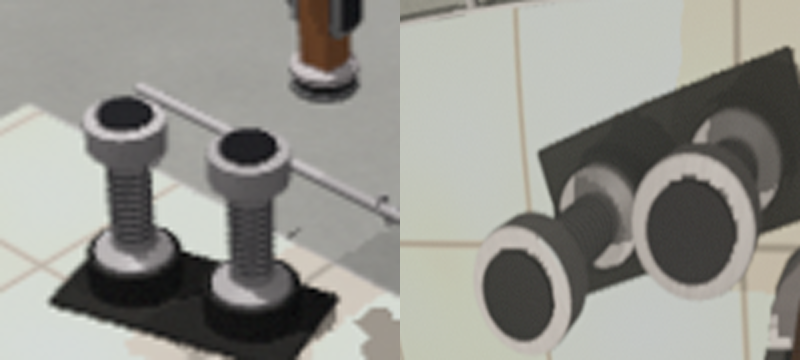

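View pics/w8.png

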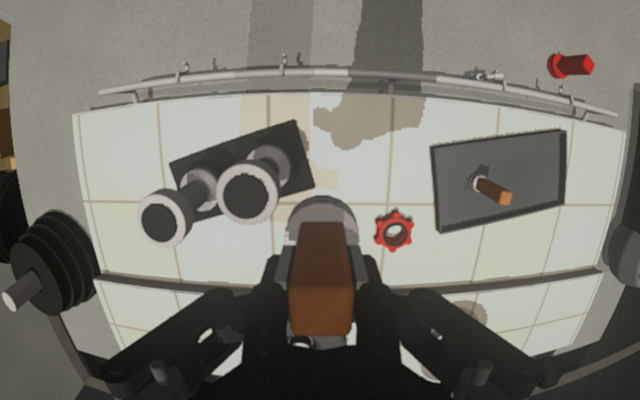

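Cap a now lies in its head just like cap b, with the white ring all round at (247,193) in the wrist view. Returning the tool.

```bash
python3 -m creep '[[0,0,0,0,25,0,255],[0,0,0,0,40,0,255],[0,0,0,0,42,0,255],[0,0,0,0,42,0,255],[0,0,0,0,42,0,255],[0,0,0,0,42,0,255],[0,0,0,0,42,0,255],[0,0,0,0,35,0,255]]';python3 -m creep '[[0,0,0,0,20,0,255],[0,0,0,0,8,0,255],[0,0,0,0,0,20,255],[0,0,0,0,0,35,255],[0,0,0,0,0,35,255],[0,0,0,0,0,30,255],[0,0,0,0,0,0,255],[0,0,0,0,0,0,255]]'; python3 look.py w9
```

```text
clock: 13.2
position: [0.4499, 0.2176, 0.3479]
ee_rot: [-0.003, 1.0, 0.0, -0.0]
ft_force: [0.1, 0.2, -1.9]
grip_width: 0.299
clock: 14.0
position: [0.4503, 0.2432, 0.2291]
ee_rot: [-0.003, 1.0, -0.0, 0.0]
ft_force: [-0.1, -0.2, -0.5]
grip_width: 0.294
14.0 [0.4503 0.2432 0.2291] [-2.8e-03  1.0e+00 -1.0e-04  1.0e-04] [-0.15 -0.17 -0.5 ] [ 0.01 -0.03 -0.02] 0.29448264668061436
```

View pics/w9.png

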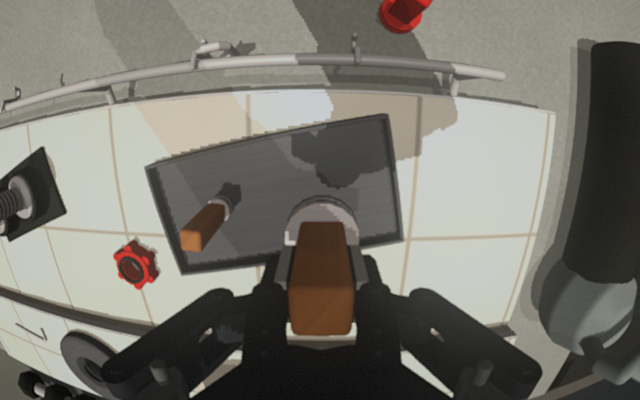

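```bash
python3 -m creep '[[0,0,0,0,0,25,255],[0,0,0,0,0,35,255],[0,0,0,0,0,28,255],[0,0,0,0,0,12,255],[0,0,0,0,0,4,255],[0,0,0,0,0,0,255],[0,0,0,0,0,0,255]]'|grep -E "pos|force";python3 -m creep '[[0,0,0,0,0,1,255],[0,0,0,0,0,0,255],[0,0,0,0,0,0,255]]'|grep -E "pos|force";python3 -m creep '[[0,0,0,0,0,1,255],[0,0,0,0,0,1,255],[0,0,0,0,0,0,255],[0,0,0,0,0,0,255]]'|grep -E "pos|force"
```

```text
position: [0.4506, 0.2448, 0.126]
ft_force: [-0.1, -0.1, -0.9]
position: [0.4498, 0.2443, 0.1237]
ft_force: [-0.0, -0.2, -2.5]
position: [0.4496, 0.2441, 0.1212]
ft_force: [1.0, 0.9, -1.5]
```

```bash
python3 -m creep '[[0,0,0,0,0,1,255],[0,0,0,0,0,0,255],[0,0,0,0,0,0,255]]'|grep -E "pos|force";python3 -m creep '[[0,0,0,0,0,1,255],[0,0,0,0,0,0,255],[0,0,0,0,0,0,255]]'|grep -E "pos|force"; python3 -m creep '[[0,0,0,0,0,1,255],[0,0,0,0,0,0,255],[0,0,0,0,0,0,255]]'|grep -E "pos|force"
```

```text
position: [0.4496, 0.2442, 0.1203]
ft_force: [-0.2, 0.1, -0.9]
position: [0.4496, 0.2442, 0.1193]
ft_force: [0.2, -0.3, -2.3]
position: [0.4497, 0.2443, 0.1185]
ft_force: [-1.0, -1.0, 2.0]
```

Touching down at about 4 N. Releasing gently, then going up.

```bash
python3 -m creep '[[0,0,0,0,0,0,120],[0,0,0,0,0,0,60],[0,0,0,0,0,0,0],[0,0,0,0,0,0,0],[0,0,0,0,0,0,0],[0,0,0,0,0,0,0],[0,0,0,0,0,0,0]]' 20; python3 look.py w10
```

```text
clock: 17.05
position: [0.4497, 0.2442, 0.1183]
ee_rot: [-0.004, 1.0, 0.0, 0.0]
ft_force: [0.1, 0.1, 0.6]
grip_width: 0.998
17.05 [0.4497 0.2442 0.1183] [-0.0036  1.      0.      0.    ] [0.14 0.11 0.61] [ 0.01 -0.02  0.02] 0.9982493956890248
```

View pics/w10.png

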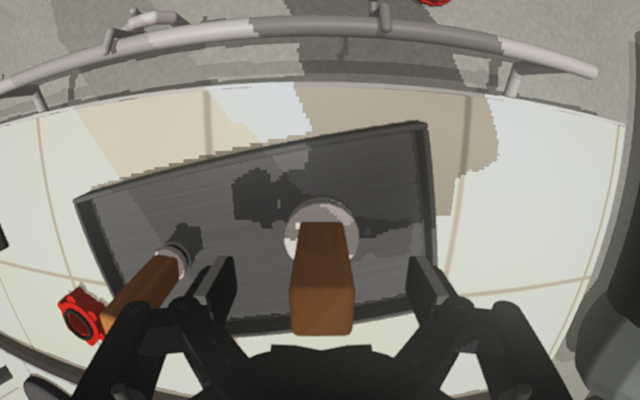

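Tool standing free, its handle top centred at (322,310) between the open pads. Retreating straight up and checking.

```bash
python3 -m creep '[[0,0,0,0,0,-10,0],[0,0,0,0,0,-25,0],[0,0,0,0,0,-40,0],[0,0,0,0,0,-40,0],[0,0,0,0,0,-40,0],[0,0,0,0,0,-30,0],[0,0,0,0,0,0,0],[0,0,0,0,0,0,0]]'; python3 look.py w11; python3 -m creep '[[0,0,0,20,20,0,0],[0,0,0,40,40,0,0],[0,0,0,40,40,0,0],[0,0,0,0,45,0,0],[0,0,0,0,40,0,0],[0,0,0,0,20,0,0],[0,0,0,0,0,0,0],[0,0,0,0,0,0,0]]'
python3 - <<'E'
from h import *
t,dt=camera("top");s,ds=camera("scene");cv2.imwrite("pics/t11.png",t);cv2.imwrite("pics/s11.png",s)
w=cv2.imread("pics/w11.png");o=np.load("pics/w11o.npz");T=wpose(dict(ee_rot=o["q"],position=o["p"]));handle(w,T,(295,165,350,215))
c=lambda im,x0,y0,x1,y1:cv2.resize(im[y0:y1,x0:x1],(400,290),interpolation=cv2.INTER_CUBIC)
cv2.imwrite("pics/c11.png",np.vstack([np.hstack([c(t,195,195,305,275),c(t,360,195,470,275)]),np.hstack([c(s,340,185,460,272),c(s,245,115,335,180)])]))
# heights: cap centre vs white ring, depth in top view
t0=cv2.imread("pics/top0.png");d0=np.load("pics/top0.npy")
m=camera_model("top");C=-m["R"].T@m["t"]
def z(d,u,v):
    _,r=ray("top",u,v);return C[2]+r[2]*d[v,u]
for nm,u0,v0 in(("a",396,238),("b",438,226)):
  for l,d in(("before",d0),("now",dt)):
    cap=[z(d,u,v) for u in range(u0-5,u0+6) for v in range(v0-5,v0+6) if d[v,u]>0]
    ring=[z(d,u,v) for u in range(u0-13,u0+14) for v in range(v0-13,v0+14) if 11<=np.hypot(u-u0,v-v0)<=12 and d[v,u]>0]
    print(nm,l,"cap z",np.median(cap).round(4),"ring z",np.median(ring).round(4))
print(get_obs()["clock"])
E
```

```text
clock: 17.9
position: [0.4498, 0.2443, 0.3042]
ee_rot: [-0.004, 1.0, 0.001, 0.001]
ft_force: [-0.7, -0.6, -0.1]
grip_width: 0.998
17.9 [0.4498 0.2443 0.3042] [-3.6e-03  1.0e+00  5.0e-04  6.0e-04] [-0.67 -0.63 -0.13] [-0.02  0.04 -0.  ] 0.9979437607002835
clock: 18.75
position: [0.3574, 0.4386, 0.302]
ee_rot: [-0.004, 1.0, -0.001, -0.001]
ft_force: [-0.1, -1.3, -0.4]
grip_width: 0.998
centre mm [448.5 242.5] size [23.5 23.8] edge angle deg 0.4 npx 90
to tool (mm): [  1.5  -1.9 165.2]
jaw y angle 90.4 rel err mod90 -0.0
a before cap z 0.209 ring z 0.1979
a now cap z 0.2029 ring z 0.1979
b before cap z 0.2033 ring z 0.1983
b now cap z 0.2032 ring z 0.1979
18.85
```

View pics/c11.png

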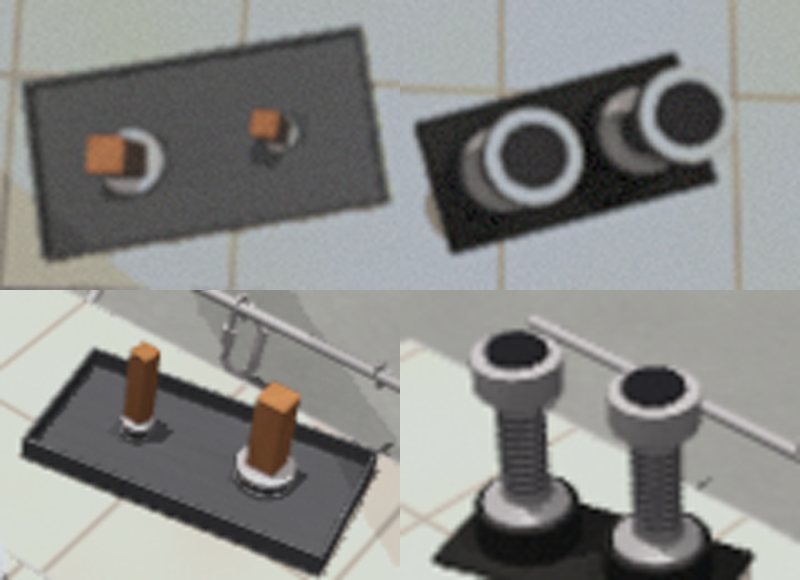

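View pics/s11.png

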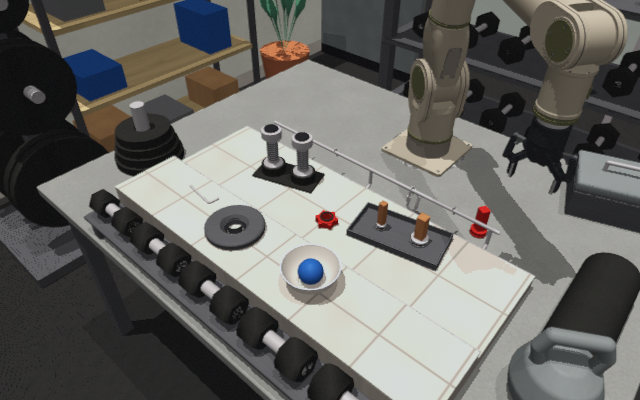

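The cap's top sat 11 mm above the head before and sits 5 mm above it now, the same as dumbbell_b. The tool is upright in the tray and the arm is clear of everything.

```bash
python3 -c "
from workcell import *
print(hand_in())"
```

```text
the job is handed in; nothing more can be done
None
```

I seated the proud cap on the dumbbell nearest the tray with the wide-faced tool, stood the tool back up in the tray, released it and handed the job in at about 19 s.

- **Press:** the push rose in 1 mm steps to about 14.6 N, then dropped to about 9.4 N at the click. I pressed 1 mm more, to about 13 N, to seat it. These are readings at the end of each step, so brief peaks in between were not recorded. I saw nothing near 25 N.
- **Cap:** its top stood 11.1 mm above the head before and 5.0 mm after, the same as dumbbell_b's within 0.3 mm. The view shows an even white ring around it.
- **Scene:** the wide tool stands upright in the tray about 4 mm from where it started, and the dumbbell stands in its well. The other things look unmoved in the before and after pictures; I did not measure them all. The arm is clear of everything.
- **Disagreement:** the contact position read a moment of -0.23 N m during the press. I took it to be a small side force acting at the wrist, because the pictures showed the tool centred.

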